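# Take the deep rinsing basket off its hook

### The job

Two small steel rinsing baskets hang from the two hooks of the rack. Lift the deep basket up and off its hook and set it down, without dropping or tipping it over, so that it stands upright with its whole base inside the shallow tray. Leave the shallow basket hanging on its hook.

Things in the scene. Friction and masses are not known exactly. Their poses are not given: they have to be found in the camera images.
- deep_grip (a point): Deep steel basket: perforated cup, 54 mm diameter, 50 mm deep, under a flat-strip bail (inverted U, 58 mm along y, 12 along x) with an upright black grip block, 14 (x) by 10 (y) by 46 mm tall, on top. Point: the block's centre. Below it: bail's peak (underside, on the hook) 25 mm, cup rim 85, underside of base 135. Hangs with the rack's axes, z up, on either hook; may swing a little. 0.15 to 0.23 kg.
- shallow_grip (a point): Shallow steel basket: same diameter, bail and grip block as the deep one, but a cup only 16 mm deep. Point: the centre of its grip block, same axes. It stays on its hook.
- rack: Fixed rack, origin on the bench under its crossbar (along y, top 158 mm up). Two 7 mm round hooks point to its -x (toward the robot) at y = +-65 mm, 150 mm up. Baskets hang at x = -50; the hook tips, at x = -73, turn up 18 mm above the hook axis. A basket must rise 20 to 50 mm (window under the bail: 60), then go to -x; at x = -100 its bail is clear. Base plate 12 mm thick, x -100 to 40, y +-100.
- tray_in (a point): Fixed, empty, shallow grey metal tray, 130 x 130 mm outside, 14 mm high, walls and floor 3 mm thick. Point: the centre of its inner floor, 3 mm above the bench; x and y run along its sides, z up.

How it is judged (in metres and radians):
At the end, for the whole second after the job is handed in: The deep basket stands at rest in the tray, released: its axis within 42 mm of the tray's centre along each side of the tray, its base on the tray's floor (grip centre 127 to 141 mm above it), upright within 10 degrees; the shallow basket still hangs within 40 mm of where it was (x of deep_grip in the frame of tray_in between -0.042 and 0.042 m and y of deep_grip in the frame of tray_in between -0.042 and 0.042 m and z of deep_grip in the frame of tray_in between 0.127 and 0.141 m and angle between deep_grip's own z axis and vertical below 0.17 rad and linear speed of deep below 0.03 m/s and distance of shallow_grip from where it was at the start of the episode below 0.04 m); the robot touches nothing.
It fails at once if the deep basket is dropped (falls faster than 0.6 m/s with no finger on it) (linear speed of deep above 0.6 m/s and contact force between the fingers and deep below 0.01 N).
It fails at once if the deep basket is tipped more than 60 degrees (angle between deep_grip's own z axis and vertical above 1.05 rad).
It fails at once if the shallow basket is taken off or knocked more than 60 mm from its place (distance of shallow_grip from where it was at the start of the episode above 0.06 m).
It also fails if it takes over 40 s, if anything falls off the work surface, if the arm or the gripper's body presses on something with over 40 N, if the wrist force passes 120 N, or if a joint passes its speed limit or range.

### The arm

A 6-joint arm with a two-finger parallel gripper is mounted at the origin on a cart in front of the work surface, level with it; the furniture and walls round the work are solid. World frame = base frame: x ahead of the robot, y to its left, z up, the work surface at z = 0. Lengths are in m, angles in degrees, forces in N, time in s.
With the tool pointing down it reaches from about 0.375 to 0.9 m from the base axis. Payload 3.1 kg.
Tool frame: the origin (TCP) lies at the very end of the fingers, on their centre line; the grasp point (between the pads) lies bot.grip_point_offset behind it (bot.grip_point_offset is the distance from the TCP to the grasp point, in m); z points along the fingers, y is the line along which they close (so a half turn about z gives the same grasp; the last joint's range is limited). The gripper opens to 87 mm and grips with 3 to 60 N. Pads are 19 mm wide; open, the fingers measure 117 mm over their backs; the gripper's body (75 mm by 190 mm) begins 51 mm behind the grasp point.
Start: joints at [56.007, 30.224, 82.088, -0, 67.689, -10.227], TCP at [0.252, 0.572, 0.183] pointing down, gripper open.
Joint ranges: [-176.69, 176.69], [-43.24, 126.21], [12.49, 139.97], [-82, 262], [0, 151.66], [-163.58, 163.58]. Speed limits (degrees/s): [159.86, 159.86, 180, 180, 180, 180].

### API

Orientations are given as a 3x3 rotation matrix whose columns are the frame's x, y, z axes.
In Python, from rig import bot, viewer, ticket gives the robot as it stands.
- The arm moves only by the tool servo_tool, never from a script. Its argument "targets" is a list of rows, each an object with "offset": the shift along the tool's x, y, z in m, a list of three; "dr": the turn, a rotation vector about the tool's x, y, z in degrees, a list of three. In form: [{"offset": [x, y, z], "dr": [ax, ay, az]}, ...]. A call has 1 to 20 rows; each row is the pose to reach, as a shift and turn from the pose commanded when the call began, along the tool's axes at that moment; what a row does not reach only later rows make up. A row lasts 1/12 s, in which the tool goes at most 41.7 mm and 7.16 degrees, less where a joint would pass 70% of its speed; a pose out of reach is approached as far as the arm can. A call with a gripper value outside its range is refused whole. "gripper" is the gripper command: -1 is fully open, 1 is shut, values between are in proportion, set as the call begins (left out, the last holds). The fingers move at their own pace and stop on an object; the grip force is fixed at half the most. Time passes only in rows, so rows that repeat a pose let the fingers close. It gives the time, the measured TCP pose, the force, the opening and the grip force at its end, in the units of the state.
- bot.read_state(): the state, without advancing time (a new reading comes with each control period).
- viewer.capture(name): name is "scene" or "top" or "wrist"; returns a dict with "color" (384x512x3 uint8, red, green, blue), "camera_matrix" (3x3 intrinsics, pixels), "R" (3x3) and "t" (3): a world point X has camera coordinates R X + t. Camera axes: x right, y down, z forward; pixel columns grow to the right and rows downward; lengths in m; the calibration is good to about 2 mm. A picture is of the moment at which its call begins. There is no depth.
- ticket.hand_in(): hands the job in; it is judged then, once.
The state is a dict: "time_s": time; "joint_positions": joint angles; "qvel": joint speeds; "tau": joint torques, N m; "position": TCP position; "tcp_rot": TCP orientation; "force": force on the tool from outside, world axes, zero at the start; "moment": the same for the moment, N m; "opening": opening from 0.0 (shut) to 1.0 (fully open); "grasp_force": force on a finger pad.
Only numpy, scipy, OpenCV 4.12 (cv2) and the standard library are available. Lean on these libraries where they do the work, as an engineer would, in place of code of your own. Each camera call takes 0.05 s, during which the arm holds its last target. There are 200 camera calls.

## Working session

There is one attempt and no reset: what is moved stays moved. The work goes in short steps, Python scripts to look and compute and a tool call to move; the robot and the scene stay as the last step left them, time stands still between calls to the robot, and variables do not carry over. Pictures are saved under pics/ and viewed, at most 10 in all, crops included, and the job is handed in when it is done.

Besides the shell and the picture viewer there is one more tool, called after "Request:" as name(argument=value, ...) on one line, values as JSON. servo_tool: Moves the arm, as the interface text tells. Its arguments: {"type":"object","properties":{"targets":{"type":"array"},"gripper":{"type":"number"}},"required":["targets"]}

```bash
mkdir -p pics; python3 - <<'E'
from rig import bot, viewer
import cv2,pickle
s=bot.read_state();print({k:s[k] for k in("time_s","position","tcp_rot","opening","force")},bot.grip_point_offset)
d={}
for n in("scene","top"):
    c=viewer.capture(n);d[n]=c;cv2.imwrite(f"pics/{n}0.png",cv2.resize(c["color"][:,:,::-1],(800,600),interpolation=cv2.INTER_CUBIC))
    print(n,c["R"],c["t"],c["camera_matrix"])
pickle.dump(d,open("cal.pkl","wb"))
E
```

```text
{'time_s': 0.0, 'position': array([0.25138582, 0.57132931, 0.18215972]), 'tcp_rot': array([[-9.15220653e-01,  4.02951289e-01, -1.18942793e-03],
       [ 4.02952890e-01,  9.15218898e-01, -1.82667209e-03],
       [ 3.52527051e-04, -2.15109144e-03, -9.99997624e-01]]), 'opening': 0.9948468177950054, 'force': array([-0.04702484, -0.52568094,  0.24780397])} 0.0187
scene [[-0.69628929 -0.71771047 -0.00853829]
 [-0.32719346  0.3279708  -0.88621645]
 [ 0.63884713 -0.61426935 -0.46319273]] [0.36648828 0.30767321 0.59328407] [[423.62102147   0.         257.63323002]
 [  0.         423.62102147 185.50369042]
 [  0.           0.           1.        ]]
top [[ 0.02385688 -0.99928019  0.02949482]
 [-0.99683762 -0.02601482 -0.07508654]
 [ 0.07579979 -0.02761021 -0.99674072]] [-0.04358707  0.52639739  0.92398053] [[406.35513118   0.         253.39366551]
 [  0.         406.35513118 191.1645771 ]
 [  0.           0.           1.        ]]
```

View pics/scene0.png

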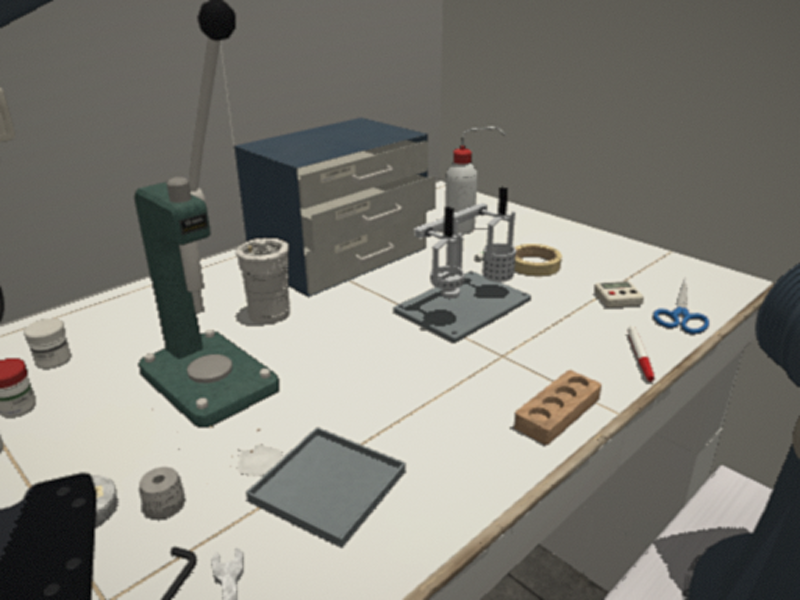

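View pics/top0.png

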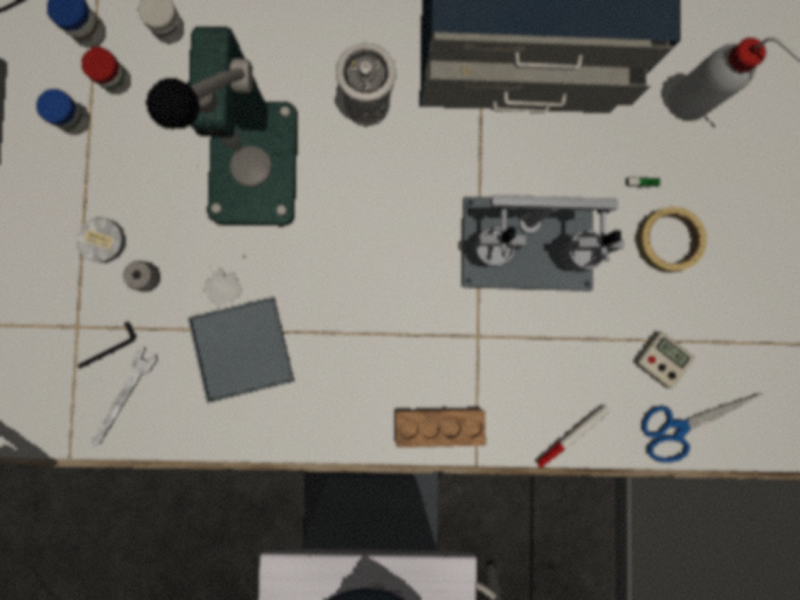

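The deep basket is on the far-right (-y) hook: its grip block is at scene (503,201) and top (612,240). The shallow one is at scene (449,222). The tray is at scene about (327,485) and top about (242,349). Next I'll enlarge the grips.

```bash
python3 - <<'E'
import cv2,pickle,numpy as np
d=pickle.load(open("cal.pkl","rb"))
a=d["scene"]["color"][110:220,250:350,::-1]; b=d["top"]["color"][115:195,285:405,::-1]
a=cv2.resize(a,None,fx=5,fy=5,interpolation=cv2.INTER_CUBIC)[:550,:400]
cv2.imwrite("pics/c1.png",cv2.resize(d["scene"]["color"][110:210,250:350,::-1],(600,600),interpolation=cv2.INTER_CUBIC))
cv2.imwrite("pics/c2.png",cv2.resize(b,(780,520),interpolation=cv2.INTER_CUBIC))
E
```

```text
(no output)
```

View pics/c1.png

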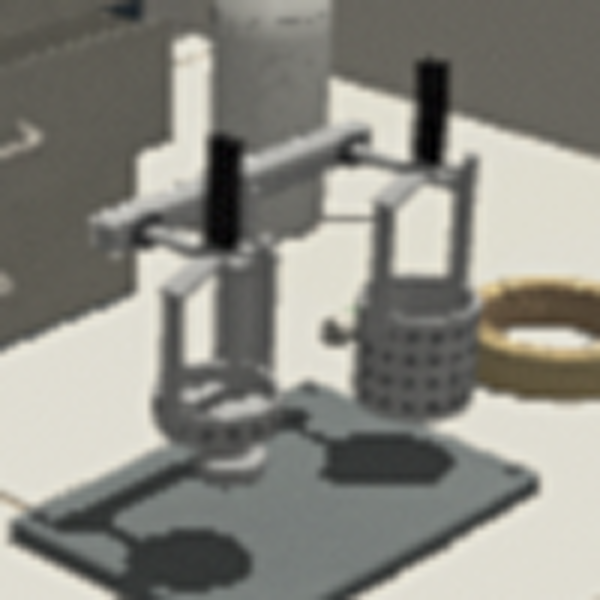

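View pics/c2.png

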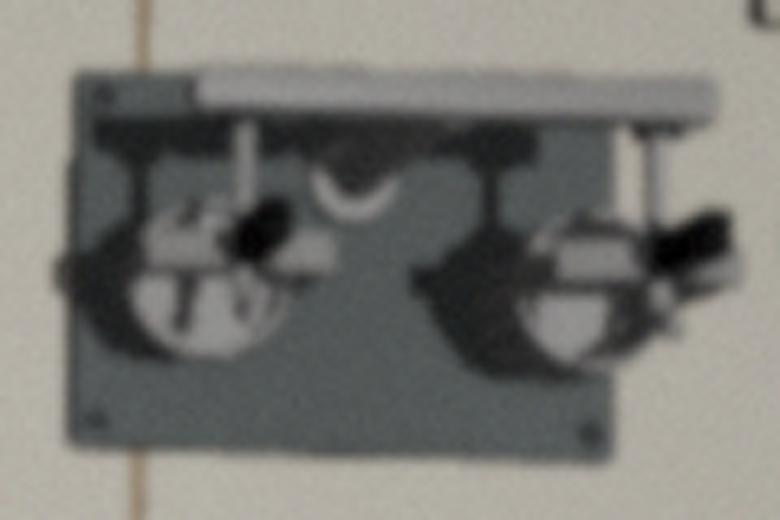

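```bash
cat > h.py <<'E'
import numpy as np,pickle
from scipy.optimize import least_squares
d=pickle.load(open("cal.pkl","rb"))
def proj(c,X):
    p=(c["R"]@np.atleast_2d(X).T).T+c["t"]; q=(c["camera_matrix"]@p.T).T; return q[:,:2]/q[:,2:]
def up(uv,k,off=(0,0)): return (np.array(uv,float)+.5)/k-.5+np.array(off)
def place(L,p):
    c,s=np.cos(p[2]),np.sin(p[2]); L=np.atleast_2d(L); return np.c_[c*L[:,0]-s*L[:,1]+p[0],s*L[:,0]+c*L[:,1]+p[1],L[:,2]]
def fit(obs,p0):
    f=lambda p:np.concatenate([(proj(d[n],place(L,p))-uv).ravel() for n,L,uv in obs])
    r=least_squares(f,p0,loss="soft_l1"); return r.x,r.fun.reshape(-1,2)
E
python3 - <<'E'
from h import *
P=np.array([[40,100,12],[40,-100,12],[-100,-100,12],[-100,100,12]])/1e3
p,r=fit([("top",P[[0,2,3]],up([(78,73),(612,462),(70,447)],6.5,(285,115))),("scene",P[[1,2,0]],up([(312,383),(540,481),(15,525)],6,(250,110)))],[.6,-.2,0])
print("rack",p,np.degrees(p[2]),r.round(1).tolist())
T=np.array([[65,65,14],[65,-65,14],[-65,-65,14],[-65,65,14]])/1e3
q,r=fit([("top",T,up([(190,318),(273,298),(294,380),(208,401)],1.5625)),("scene",T,up([(248,493),(319,430),(405,466),(341,542)],1.5625))],[.45,.2,.2])
print("tray",q,np.degrees(q[2]),r.round(1).tolist())
uv={"scene":up((432,112),6,(250,110)),"top":up((692,240),6.5,(285,115))}
X=least_squares(lambda X:np.concatenate([(proj(d[n],X)-uv[n]).ravel() for n in uv]),[.5,-.2,.18]);print("deep",X.x,X.fun, "expected",place([-.05,-.065,.1785],p),place([-.05,.065,.1785],p))
for n in d: print(n,proj(d[n],place([[-.05,-.065,.1785+.023],[-.05,-.065,.1785-.023]],p)), uv[n])
E
```

```text
rack [ 0.64703673 -0.22946452 -0.00709239] -0.406363827423652 [[-0.0, -0.4], [0.6, 1.1], [-0.1, 0.5], [-0.8, -0.2], [0.6, -0.4], [-1.9, -0.3]]
tray [0.44559569 0.19626602 0.25554555] 14.64168163115502 [[-0.7, -0.2], [1.4, -0.2], [0.1, 2.1], [-0.4, 1.9], [-1.6, 0.2], [-0.8, -1.4], [1.1, -0.9], [-0.1, -0.4]]
deep [ 0.5991605  -0.29531123  0.18036143] [-0.95129684  0.03232929  0.45549391  0.58214559] expected [[ 0.59657698 -0.29410827  0.1785    ]] [[ 0.59749899 -0.16411154  0.1785    ]]
scene [[321.65602706 120.64613287]
 [320.55011934 137.86730088]] [321.58333333 128.25      ]
top [[394.94696904 151.51085921]
 [386.38401723 155.4286002 ]] [391.03846154 151.5       ]
```

Request:
servo_tool(targets=[{"offset":[0,0,-0.04],"dr":[0,0,0]},{"offset":[0,0,-0.08],"dr":[0,0,0]},{"offset":[0,0,-0.117],"dr":[0,0,0]},{"offset":[-0.029,-0.028,-0.117],"dr":[0,0,-2]},{"offset":[-0.058,-0.057,-0.117],"dr":[0,0,-4]},{"offset":[-0.087,-0.085,-0.117],"dr":[0,0,-6]},{"offset":[-0.116,-0.114,-0.117],"dr":[0,0,-8]},{"offset":[-0.145,-0.142,-0.117],"dr":[0,0,-10]},{"offset":[-0.174,-0.17,-0.117],"dr":[0,0,-12]},{"offset":[-0.203,-0.199,-0.117],"dr":[0,0,-14]},{"offset":[-0.232,-0.227,-0.117],"dr":[0,0,-16]},{"offset":[-0.261,-0.256,-0.117],"dr":[0,0,-18]},{"offset":[-0.29,-0.284,-0.117],"dr":[0,0,-20]},{"offset":[-0.319,-0.312,-0.117],"dr":[0,0,-22]},{"offset":[-0.348,-0.341,-0.117],"dr":[0,0,-23.4]},{"offset":[-0.377,-0.369,-0.117],"dr":[0,0,-23.4]},{"offset":[-0.406,-0.398,-0.117],"dr":[0,0,-23.4]},{"offset":[-0.435,-0.426,-0.117],"dr":[0,0,-23.4]},{"offset":[-0.464,-0.455,-0.117],"dr":[0,0,-23.4]},{"offset":[-0.493,-0.483,-0.117],"dr":[0,0,-23.4]}], gripper=-1)

```text
time_s: 1.77
position: [0.5083, -0.0707, 0.2998]
tcp_rot: [[-1.0, 0.007, -0.001], [0.007, 1.0, 0.0], [0.001, 0.0, -1.0]]
force: [0.1, 0.5, 0.8]
opening: 1.0
grasp_force: 0.0
```

Request:
servo_tool(targets=[{"offset":[-0.015,-0.037,0],"dr":[0,0,0]},{"offset":[-0.03,-0.074,0],"dr":[0,0,0]},{"offset":[-0.045,-0.111,0],"dr":[0,0,0]},{"offset":[-0.06,-0.148,0],"dr":[0,0,0]},{"offset":[-0.075,-0.185,0],"dr":[0,0,0]},{"offset":[-0.086,-0.212,0],"dr":[0,0,0]},{"offset":[-0.0915,-0.2255,0],"dr":[0,0,0]},{"offset":[-0.0915,-0.2255,0.02],"dr":[0,0,0]},{"offset":[-0.0915,-0.2255,0.04],"dr":[0,0,0]},{"offset":[-0.0915,-0.2255,0.05],"dr":[0,0,0]},{"offset":[-0.0915,-0.2255,0.05],"dr":[0,0,0]},{"offset":[-0.0915,-0.2255,0.05],"dr":[0,0,0]}])

```text
time_s: 2.77
position: [0.5981, -0.2944, 0.2495]
tcp_rot: [[-1.0, 0.006, -0.001], [0.006, 1.0, 0.001], [0.001, 0.001, -1.0]]
force: [1.1, 0.5, 0.2]
opening: 1.002
grasp_force: 0.0
```

```bash
python3 - <<'E'
from rig import bot, viewer
from h import *
import cv2
print(bot.read_state()["position"])
c=viewer.capture("wrist");d["wrist"]=c
cv2.imwrite("pics/w1.png",cv2.resize(c["color"][:,:,::-1],(800,600),interpolation=cv2.INTER_CUBIC))
print(proj(c,[[.598,-.2945,.202],[.598,-.2945,.179]])*1.5625)
for sx in(-7,7):
  for sy in(-5,5): print(sx,sy,(proj(c,[.598+sx/1e3,-.2945+sy/1e3,.202])*1.5625).round())
pickle.dump(d,open("cal.pkl","wb"))
E
```

```text
[ 0.59811186 -0.29437677  0.24953526]
[[400.72925689 311.18102957]
 [400.67268437 302.1356091 ]]
-7 -5 [[393. 300.]]
-7 5 [[409. 300.]]
7 -5 [[393. 322.]]
7 5 [[409. 322.]]
```

View pics/w1.png

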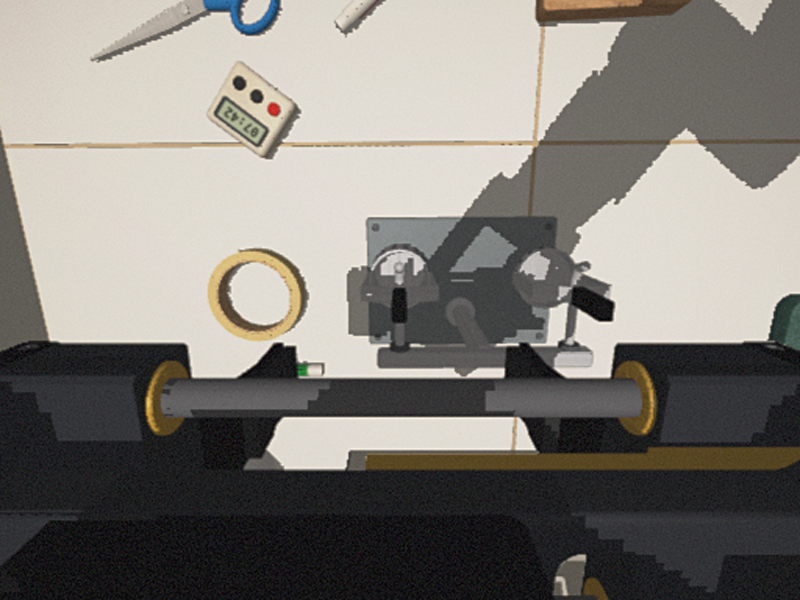

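The wrist view shows the deep grip block at about (400,306), between the fingers and matching the prediction. I'll descend, then close.

Request:
servo_tool(targets=[{"offset":[0,0,0.02],"dr":[0,0,0]},{"offset":[0,0,0.04],"dr":[0,0,0]},{"offset":[0,0,0.06],"dr":[0,0,0]},{"offset":[0,0,0.075],"dr":[0,0,0]},{"offset":[0,0,0.085],"dr":[0,0,0]},{"offset":[0,0,0.085],"dr":[0,0,0]},{"offset":[0,0,0.085],"dr":[0,0,0]}])

```text
time_s: 3.4
position: [0.599, -0.295, 0.166]
tcp_rot: [[-1.0, 0.006, 0.001], [0.006, 1.0, -0.001], [-0.001, -0.001, -1.0]]
force: [0.2, -0.4, 1.1]
opening: 1.002
grasp_force: 0.0
```

Request:
servo_tool(targets=[{"offset":[0,0,0],"dr":[0,0,0]},{"offset":[0,0,0],"dr":[0,0,0]},{"offset":[0,0,0],"dr":[0,0,0]},{"offset":[0,0,0],"dr":[0,0,0]},{"offset":[0,0,0],"dr":[0,0,0]},{"offset":[0,0,0],"dr":[0,0,0]},{"offset":[0,0,0],"dr":[0,0,0]},{"offset":[0,0,0],"dr":[0,0,0]},{"offset":[0,0,0],"dr":[0,0,0]},{"offset":[0,0,0],"dr":[0,0,0]},{"offset":[0,0,0],"dr":[0,0,0]},{"offset":[0,0,0],"dr":[0,0,0]},{"offset":[0,0,0],"dr":[0,0,0]},{"offset":[0,0,0],"dr":[0,0,0]}], gripper=1)

```text
time_s: 4.57
position: [0.5984, -0.2948, 0.1651]
tcp_rot: [[-1.0, 0.006, -0.0], [0.006, 1.0, 0.0], [0.0, 0.0, -1.0]]
force: [0.0, 0.0, -0.2]
opening: 0.045
grasp_force: 0.0
```

```bash
python3 - <<'E'
from rig import bot, viewer
import cv2,numpy as np
s=bot.read_state();print(s["opening"],s["grasp_force"])
a=viewer.capture("wrist")["color"];b=viewer.capture("scene")["color"]
a=cv2.resize(a[100:300,150:420],(400,296),interpolation=cv2.INTER_CUBIC);b=cv2.resize(b[70:190,250:370],(400,400),interpolation=cv2.INTER_CUBIC)
o=np.zeros((400,800,3),np.uint8);o[:296,:400]=a;o[:,400:]=b
cv2.imwrite("pics/g1.png",o[:,:,::-1]);s=bot.read_state();print(s["opening"],s["grasp_force"])
E
```

```text
0.04452909193447472 0.0
0.018504460047717892 0.0
```

View pics/g1.png

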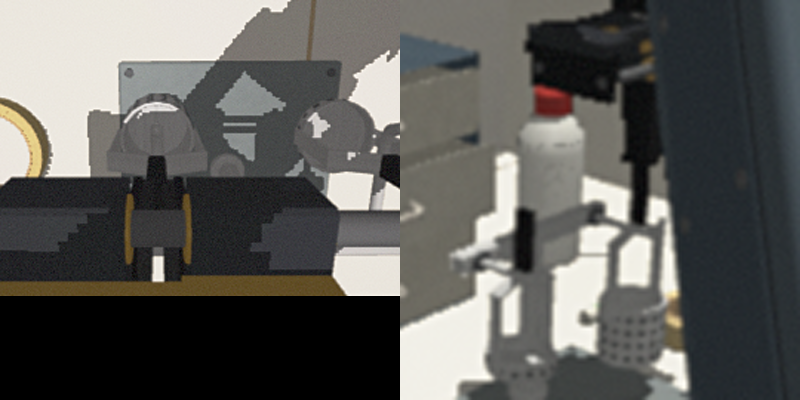

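The fingers are still closing, with no force yet. In the scene view a black finger or block stands right over the deep basket's bail, at crop (640,200). I'll let it settle.

Request:
servo_tool(targets=[{"offset":[0,0,0],"dr":[0,0,0]},{"offset":[0,0,0],"dr":[0,0,0]},{"offset":[0,0,0],"dr":[0,0,0]},{"offset":[0,0,0],"dr":[0,0,0]}])

```text
time_s: 5.0
position: [0.5984, -0.2948, 0.1651]
tcp_rot: [[-1.0, 0.006, -0.0], [0.006, 1.0, 0.0], [0.0, 0.0, -1.0]]
force: [0.8, -0.5, 0.3]
opening: 0.003
grasp_force: 0.0
```

```bash
python3 - <<'E'
from rig import bot, viewer
from h import *
import cv2
s=bot.read_state();print(s["opening"],s["grasp_force"],s["position"],s["force"])
A=viewer.capture("wrist");B=viewer.capture("scene")
P=[[.598,-.2945,.202],[.598,-.2945,.156],s["position"],s["position"]+[0,0,.0187],s["position"]+[0,0,.07]]
wa=(150,170,120,90); sb=(290,90,60,60)
a=cv2.resize(A["color"][170:260,190:320],(520,360),interpolation=cv2.INTER_CUBIC)
b=cv2.resize(B["color"][80:160,300:360],(270,360),interpolation=cv2.INTER_CUBIC)
cv2.imwrite("pics/g2.png",np.hstack([a,b])[:,:,::-1])
print(((proj(A,P)-[190,170])*4).round()); print(((proj(B,P)-[300,80])*4.5).round()+[520,0])
E
```

```text
0.0033883081199712413 0.0 [ 0.59842083 -0.29479801  0.16514133] [ 0.82631519 -0.51879531  0.2936021 ]
[[269. 250.]
 [268. 164.]
 [267. 180.]
 [267. 213.]
 [268. 347.]]
[[616. 181.]
 [611. 259.]
 [612. 243.]
 [614. 212.]
 [619. 123.]]
```

View pics/g2.png

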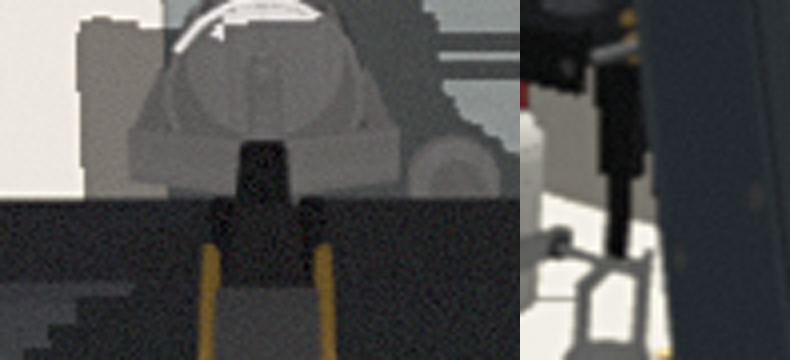

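Whether it's gripped is ambiguous: the opening reads about 0, but the block is where it should be. A slow 10 mm test lift should show it in the force reading.

Request:
servo_tool(targets=[{"offset":[0,0,-0.002],"dr":[0,0,0]},{"offset":[0,0,-0.004],"dr":[0,0,0]},{"offset":[0,0,-0.006],"dr":[0,0,0]},{"offset":[0,0,-0.008],"dr":[0,0,0]},{"offset":[0,0,-0.01],"dr":[0,0,0]},{"offset":[0,0,-0.01],"dr":[0,0,0]},{"offset":[0,0,-0.01],"dr":[0,0,0]},{"offset":[0,0,-0.01],"dr":[0,0,0]}])

```text
time_s: 5.77
position: [0.5984, -0.2948, 0.1751]
tcp_rot: [[-1.0, 0.006, -0.0], [0.006, 1.0, 0.0], [0.0, 0.0, -1.0]]
force: [0.7, 0.4, -0.2]
opening: 0.002
grasp_force: 0.0
```

```bash
python3 - <<'E'
from rig import bot, viewer
from h import *
import cv2
s=bot.read_state();print(s["opening"],s["grasp_force"],s["position"],s["force"])
A=viewer.capture("wrist");B=viewer.capture("scene");C=viewer.capture("top")
P=s["position"]; print(((proj(C,[P,P+[0,0,.02]])-[360,130])*5+[0,0]).round())
a=cv2.resize(A["color"][170:260,190:320],(433,300),interpolation=cv2.INTER_CUBIC)
b=cv2.resize(B["color"][85:185,295:365],(420,600),interpolation=cv2.INTER_CUBIC)
c=cv2.resize(C["color"][110:190,340:420],(300,300),interpolation=cv2.INTER_CUBIC)
o=np.zeros((600,800,3),np.uint8);o[:300,:380]=a[:,:380];o[300:,:300]=c;o[:,380:]=b
cv2.imwrite("pics/g3.png",o[:,:,::-1])
E
```

```text
0.002157374277060109 0.0 [ 0.5984105  -0.29476432  0.17514952] [ 0.69415859  0.42714826 -0.19070819]
[[151. 115.]
 [170. 106.]]
```

View pics/g3.png

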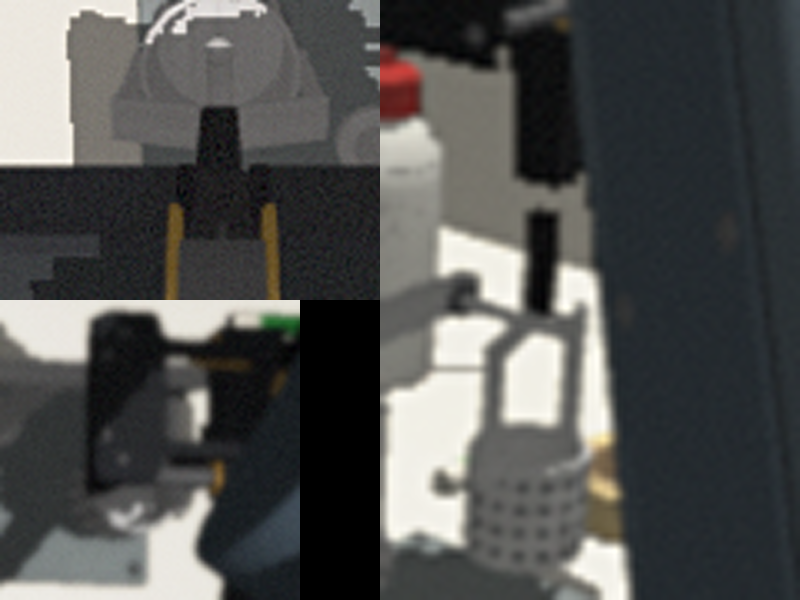

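The last picture shows the shut fingertips ending at crop (545,183), and the block top below them at (540,210), with wall visible in between. So the fingers really end about 40–45 mm behind the reported TCP, and they closed above the block without moving the basket. I'll reopen, go lower (open fingers clear the 58 mm bail) and regrasp.

Request:
servo_tool(targets=[{"offset":[0,0,0],"dr":[0,0,0]},{"offset":[0,0,0],"dr":[0,0,0]},{"offset":[0,0,0],"dr":[0,0,0]},{"offset":[0,0,0],"dr":[0,0,0]},{"offset":[0,0,0],"dr":[0,0,0]},{"offset":[0,0,0],"dr":[0,0,0]},{"offset":[0,0,0],"dr":[0,0,0]},{"offset":[0,0,0],"dr":[0,0,0]},{"offset":[0,0,0],"dr":[0,0,0]},{"offset":[0,0,0],"dr":[0,0,0]},{"offset":[0,0,0],"dr":[0,0,0]},{"offset":[0,0,0],"dr":[0,0,0]},{"offset":[0,0,0],"dr":[0,0,0]},{"offset":[0,0,0],"dr":[0,0,0]}], gripper=-1)

```text
time_s: 7.08
position: [0.5984, -0.2948, 0.1751]
tcp_rot: [[-1.0, 0.006, -0.0], [0.006, 1.0, -0.0], [0.0, -0.0, -1.0]]
force: [-0.0, 0.5, 0.6]
opening: 0.958
grasp_force: 0.0
```

Request:
servo_tool(targets=[{"offset":[0,0,0.008],"dr":[0,0,0]},{"offset":[0,0,0.016],"dr":[0,0,0]},{"offset":[0,0,0.024],"dr":[0,0,0]},{"offset":[0,0,0.032],"dr":[0,0,0]},{"offset":[0,0,0.04],"dr":[0,0,0]},{"offset":[0,0,0.048],"dr":[0,0,0]},{"offset":[0,0,0.048],"dr":[0,0,0]},{"offset":[0,0,0.048],"dr":[0,0,0]}])

```text
time_s: 7.75
position: [0.598, -0.2945, 0.1262]
tcp_rot: [[-1.0, 0.006, -0.001], [0.006, 1.0, 0.001], [0.001, 0.001, -1.0]]
force: [-0.7, 0.2, -0.2]
opening: 1.003
grasp_force: 0.0
```

```bash
python3 - <<'E'
from rig import bot, viewer
from h import *
import cv2
s=bot.read_state();print(s["opening"],s["position"],s["force"])
B=viewer.capture("scene");P=s["position"];C=viewer.capture("wrist")
Q=[P+[0,y,h] for y in(-.045,.045) for h in(0,.04)]
print(((proj(B,Q)-[280,80])*6).round())
b=cv2.resize(B["color"][80:180,280:360],(480,600),interpolation=cv2.INTER_CUBIC)
c=cv2.resize(C["color"][150:300,100:420],(320,150))
o=np.zeros((600,800,3),np.uint8);o[:,:480]=b;o[:150,480:]=c
cv2.imwrite("pics/g4.png",o[:,:,::-1])
E
```

```text
1.0033111252624323 [ 0.59801981 -0.29448233  0.12617282] [-0.67509851  0.24650249 -0.18359111]
[[301. 382.]
 [307. 296.]
 [170. 439.]
 [175. 350.]]
```

View pics/g4.png

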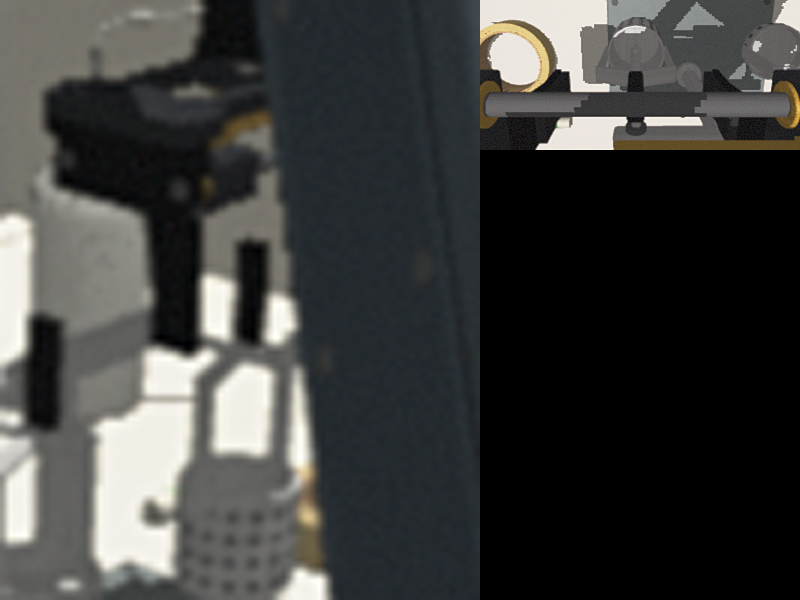

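This confirms it: the near fingertip ends at (178,352), about 40 mm behind the reported TCP, so z is about 0.167, level with the lower half of the block at (252,290). Closing.

Request:
servo_tool(targets=[{"offset":[0,0,0],"dr":[0,0,0]},{"offset":[0,0,0],"dr":[0,0,0]},{"offset":[0,0,0],"dr":[0,0,0]},{"offset":[0,0,0],"dr":[0,0,0]},{"offset":[0,0,0],"dr":[0,0,0]},{"offset":[0,0,0],"dr":[0,0,0]},{"offset":[0,0,0],"dr":[0,0,0]},{"offset":[0,0,0],"dr":[0,0,0]},{"offset":[0,0,0],"dr":[0,0,0]},{"offset":[0,0,0],"dr":[0,0,0]},{"offset":[0,0,0],"dr":[0,0,0]},{"offset":[0,0,0],"dr":[0,0,0]},{"offset":[0,0,0],"dr":[0,0,0]},{"offset":[0,0,0],"dr":[0,0,0]},{"offset":[0,0,0],"dr":[0,0,0]},{"offset":[0,0,0],"dr":[0,0,0]}], gripper=1)

```text
time_s: 9.18
position: [0.5985, -0.2952, 0.1272]
tcp_rot: [[-1.0, 0.006, 0.0], [0.006, 1.0, -0.001], [-0.0, -0.001, -1.0]]
force: [-1.2, -1.3, 0.4]
opening: 0.113
grasp_force: 30.0
```

Request:
servo_tool(targets=[{"offset":[0,0,-0.004],"dr":[0,0,0]},{"offset":[0,0,-0.009],"dr":[0,0,0]},{"offset":[0,0,-0.014],"dr":[0,0,0]},{"offset":[0,0,-0.02],"dr":[0,0,0]},{"offset":[0,0,-0.026],"dr":[0,0,0]},{"offset":[0,0,-0.032],"dr":[0,0,0]},{"offset":[0,0,-0.035],"dr":[0,0,0]},{"offset":[0,0,-0.035],"dr":[0,0,0]},{"offset":[0,0,-0.035],"dr":[0,0,0]}])

```text
time_s: 9.93
position: [0.5985, -0.2948, 0.1625]
tcp_rot: [[-1.0, 0.006, 0.0], [0.006, 1.0, -0.0], [-0.0, -0.0, -1.0]]
force: [-0.5, 0.7, -1.4]
opening: 0.115
grasp_force: 30.0
```

Request:
servo_tool(targets=[{"offset":[0.006,0,0],"dr":[0,0,0]},{"offset":[0.014,0,0],"dr":[0,0,0]},{"offset":[0.024,0,0],"dr":[0,0,0]},{"offset":[0.034,0,0],"dr":[0,0,0]},{"offset":[0.044,0,0],"dr":[0,0,0]},{"offset":[0.054,0,0],"dr":[0,0,0]},{"offset":[0.064,0,0],"dr":[0,0,0]},{"offset":[0.076,0,0],"dr":[0,0,0]},{"offset":[0.088,0,0],"dr":[0,0,0]},{"offset":[0.1,0,0],"dr":[0,0,0]},{"offset":[0.11,0,0],"dr":[0,0,0]},{"offset":[0.115,0,0],"dr":[0,0,0]},{"offset":[0.115,0,0],"dr":[0,0,0]}])

```text
time_s: 11.02
position: [0.4821, -0.294, 0.1623]
tcp_rot: [[-1.0, 0.007, -0.001], [0.007, 1.0, 0.0], [0.001, 0.0, -1.0]]
force: [-0.0, 0.5, -1.1]
opening: 0.113
grasp_force: 30.0
```

Request:
servo_tool(targets=[{"offset":[0.001,0.006,-0.01],"dr":[0,0,0]},{"offset":[0.002,0.018,-0.02],"dr":[0,0,0]},{"offset":[0.004,0.036,-0.03],"dr":[0,0,0]},{"offset":[0.006,0.062,-0.03],"dr":[0,0,0]},{"offset":[0.009,0.092,-0.03],"dr":[0,0,0]},{"offset":[0.012,0.124,-0.03],"dr":[0,0,0]},{"offset":[0.014,0.158,-0.03],"dr":[0,0,0]},{"offset":[0.017,0.192,-0.03],"dr":[0,0,0]},{"offset":[0.02,0.226,-0.03],"dr":[0,0,0]},{"offset":[0.023,0.26,-0.03],"dr":[0,0,0]},{"offset":[0.026,0.294,-0.03],"dr":[0,0,0]},{"offset":[0.029,0.328,-0.03],"dr":[0,0,0]},{"offset":[0.032,0.362,-0.03],"dr":[0,0,0]},{"offset":[0.034,0.394,-0.03],"dr":[0,0,0]},{"offset":[0.036,0.424,-0.03],"dr":[0,0,0]},{"offset":[0.038,0.45,-0.03],"dr":[0,0,0]},{"offset":[0.039,0.468,-0.03],"dr":[0,0,0]},{"offset":[0.04,0.48,-0.03],"dr":[0,0,0]},{"offset":[0.041,0.487,-0.03],"dr":[0,0,0]},{"offset":[0.041,0.49,-0.03],"dr":[0,0,0]}])

```text
time_s: 12.68
position: [0.4452, 0.198, 0.193]
tcp_rot: [[-1.0, 0.004, 0.001], [0.004, 1.0, 0.001], [-0.001, 0.001, -1.0]]
force: [-0.4, -0.4, -0.9]
opening: 0.116
grasp_force: 30.0
```

Request:
servo_tool(targets=[{"offset":[0,0,0.008],"dr":[0,0,0]},{"offset":[0,0,0.02],"dr":[0,0,0]},{"offset":[0,0,0.034],"dr":[0,0,0]},{"offset":[0,0,0.048],"dr":[0,0,0]},{"offset":[0,0,0.062],"dr":[0,0,0]},{"offset":[0,0,0.075],"dr":[0,0,0]},{"offset":[0,0,0.085],"dr":[0,0,0]},{"offset":[0,0,0.092],"dr":[0,0,0]},{"offset":[0,0,0.096],"dr":[0,0,0]},{"offset":[0,0,0.099],"dr":[0,0,0]},{"offset":[0,0,0.1],"dr":[0,0,0]},{"offset":[0,0,0.1],"dr":[0,0,0]},{"offset":[0,0,0.1],"dr":[0,0,0]}])

```text
time_s: 13.77
position: [0.446, 0.1962, 0.0925]
tcp_rot: [[-1.0, 0.006, 0.001], [0.006, 1.0, 0.0], [-0.001, 0.0, -1.0]]
force: [0.8, -0.7, -1.5]
opening: 0.108
grasp_force: 30.0
```

```bash
python3 - <<'E'
from rig import bot, viewer
import cv2,numpy as np
s=bot.read_state();print(s["position"],s["force"])
B=viewer.capture("scene")["color"];C=viewer.capture("wrist")["color"]
b=cv2.resize(B[150:360,110:300],(480,530),interpolation=cv2.INTER_CUBIC)
o=np.zeros((530,800,3),np.uint8);o[:,:480]=b;o[:240,480:]=cv2.resize(C,(320,240),interpolation=cv2.INTER_AREA)
cv2.imwrite("pics/p1.png",o[:,:,::-1])
E
```

```text
[0.44598378 0.19619849 0.09254175] [ 0.7733315  -0.72243622 -1.51006118]
```

View pics/p1.png

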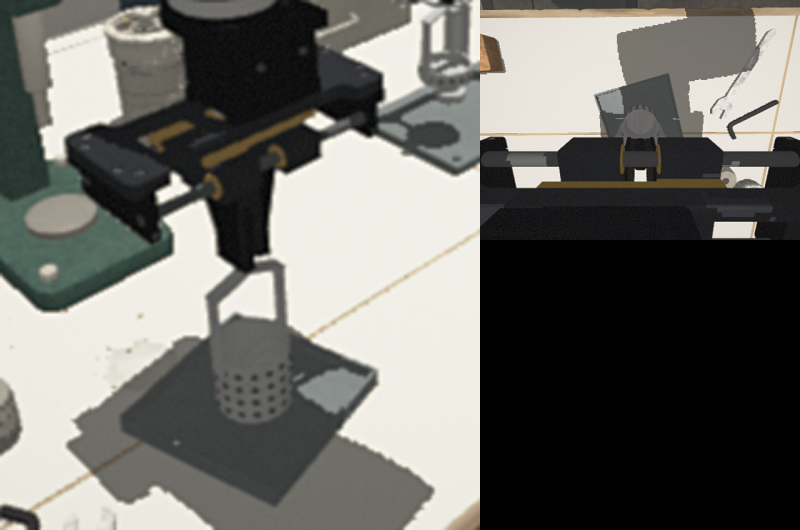

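The basket hangs upright with its base at (255,412), over the tray centre. I'll lower it gently until it touches.

Request:
servo_tool(targets=[{"offset":[0,0,0.001],"dr":[0,0,0]},{"offset":[0,0,0.002],"dr":[0,0,0]},{"offset":[0,0,0.003],"dr":[0,0,0]},{"offset":[0,0,0.004],"dr":[0,0,0]},{"offset":[0,0,0.005],"dr":[0,0,0]},{"offset":[0,0,0.005],"dr":[0,0,0]},{"offset":[0,0,0.005],"dr":[0,0,0]}])

```text
time_s: 14.45
position: [0.4455, 0.1962, 0.087]
tcp_rot: [[-1.0, 0.006, -0.0], [0.006, 1.0, -0.0], [0.0, -0.0, -1.0]]
force: [-0.4, 0.4, -1.6]
opening: 0.113
grasp_force: 30.0
```

Request:
servo_tool(targets=[{"offset":[0,0,0.0005],"dr":[0,0,0]},{"offset":[0,0,0.001],"dr":[0,0,0]},{"offset":[0,0,0.001],"dr":[0,0,0]},{"offset":[0,0,0.001],"dr":[0,0,0]}])

```text
time_s: 14.78
position: [0.4458, 0.1962, 0.0865]
tcp_rot: [[-1.0, 0.006, 0.001], [0.006, 1.0, 0.0], [-0.001, 0.0, -1.0]]
force: [-0.7, -0.3, 1.9]
opening: 0.11
grasp_force: 30.0
```

Request:
servo_tool(targets=[{"offset":[0,0,0.0005],"dr":[0,0,0]},{"offset":[0,0,0.001],"dr":[0,0,0]},{"offset":[0,0,0.001],"dr":[0,0,0]},{"offset":[0,0,0.001],"dr":[0,0,0]}])

```text
time_s: 15.12
position: [0.446, 0.1962, 0.0864]
tcp_rot: [[-1.0, 0.006, 0.001], [0.006, 1.0, 0.0], [-0.001, 0.0, -1.0]]
force: [-2.9, -0.8, 10.9]
opening: 0.109
grasp_force: 30.0
```

Contact made. I'll ease the load, open, then rise straight up.

Request:
servo_tool(targets=[{"offset":[0,0,-0.001],"dr":[0,0,0]},{"offset":[0,0,-0.001],"dr":[0,0,0]},{"offset":[0,0,-0.001],"dr":[0,0,0]}])

```text
time_s: 15.37
position: [0.4459, 0.1962, 0.0864]
tcp_rot: [[-1.0, 0.006, 0.001], [0.006, 1.0, 0.0], [-0.001, 0.0, -1.0]]
force: [-0.6, -0.4, 4.7]
opening: 0.11
grasp_force: 30.0
```

Request:
servo_tool(targets=[{"offset":[0,0,0],"dr":[0,0,0]},{"offset":[0,0,0],"dr":[0,0,0]},{"offset":[0,0,0],"dr":[0,0,0]},{"offset":[0,0,0],"dr":[0,0,0]},{"offset":[0,0,0],"dr":[0,0,0]},{"offset":[0,0,0],"dr":[0,0,0]},{"offset":[0,0,0],"dr":[0,0,0]},{"offset":[0,0,0],"dr":[0,0,0]},{"offset":[0,0,0],"dr":[0,0,0]},{"offset":[0,0,0],"dr":[0,0,0]},{"offset":[0,0,0],"dr":[0,0,0]},{"offset":[0,0,0],"dr":[0,0,0]},{"offset":[0,0,0],"dr":[0,0,0]},{"offset":[0,0,0],"dr":[0,0,0]}], gripper=-1)

```text
time_s: 16.53
position: [0.4456, 0.1962, 0.0862]
tcp_rot: [[-1.0, 0.006, 0.0], [0.006, 1.0, -0.0], [-0.0, -0.0, -1.0]]
force: [0.4, -1.1, 0.2]
opening: 0.985
grasp_force: 0.0
```

Request:
servo_tool(targets=[{"offset":[0,0,-0.01],"dr":[0,0,0]},{"offset":[0,0,-0.025],"dr":[0,0,0]},{"offset":[0,0,-0.045],"dr":[0,0,0]},{"offset":[0,0,-0.07],"dr":[0,0,0]},{"offset":[0,0,-0.1],"dr":[0,0,0]},{"offset":[0,0,-0.13],"dr":[0,0,0]},{"offset":[0,0,-0.15],"dr":[0,0,0]},{"offset":[0,0,-0.15],"dr":[0,0,0]},{"offset":[0,0,-0.15],"dr":[0,0,0]}])

```text
time_s: 17.28
position: [0.4462, 0.1963, 0.2372]
tcp_rot: [[-1.0, 0.006, 0.003], [0.006, 1.0, 0.001], [-0.003, 0.001, -1.0]]
force: [0.1, -0.5, -0.7]
opening: 1.002
grasp_force: 0.0
```

```bash
python3 - <<'E'
from rig import bot, viewer
from h import *
s=bot.read_state();print(s["time_s"],s["position"],s["force"],s["opening"])
# check: dark grip block where expected (tray centre, z .138) in scene; block axis + shallow grip unmoved
I=viewer.capture("scene");g=I["color"].max(2)
for nm,X in(("deep",[.4456,.1963,.138]),("shallow",[.5975,-.164,.1785])):
    u,v=proj(I,X)[0].round().astype(int); w=g[v-22:v+23,u-16:u+17]<45
    ys,xs=np.nonzero(w); print(nm,(u,v)); print("\n".join("".join(".#"[int(k)] for k in r) for r in w[::2]))
E
```

```text
17.2833 [0.44616628 0.19632218 0.23720719] [ 0.12054734 -0.47049703 -0.6699066 ] 1.0023427867902692
deep (np.int64(205), np.int64(249))
.................................
.................................
.................................
.................................
.................................
.............######..............
.............#######.............
..............######.............
..............######.............
..............######.............
..............#######............
...............######............
...............######............
...............######............
...............######............
...............#######...........
................######...........
.................................
.................................
.................................
.................................
.................................
.................................
shallow (np.int64(286), np.int64(143))
.................................
.................................
.................................
.................................
.................................
.................................
................##...............
...............#####.............
...............####..............
...............#####.............
...............#####.............
...............#####.............
...............#####.............
...............#####.............
...............#####.............
.................................
.................................
.................................
.................................
.................................
.................................
.................................
.................................
```

```bash
python3 -c "
from rig import ticket
print(ticket.hand_in())"
```

```text
the job is handed in; nothing more can be done
None
```

I lifted the deep basket off its hook and set it in the tray: its grip block sits where it should for the tray's centre, it is released and the arm is clear. The shallow basket still hangs where it was. I handed the job in soon after 17.3 s of robot time, and no verdict came back.

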